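# Set the lamp dial and hold its spring-closed shutter open at the mark

### The job

Light the vial in front of the bench lamp: first, with the shutter left shut, turn the dial on top of the lamp until its white pointer points at the red marker on the dial scale. Then take the blue handle in the gripper, pull the spring-closed shutter out until the handle's index line stands level with the red clip on the scale beside it, and keep it there: finish while still holding the handle at the mark, and leave the vial and the other things on the bench where they are.

Things in the scene. Friction and masses are not known exactly. Their poses are not given: they have to be found in the camera images.
- lamp: white bench lamp, fixed. Origin on the bench (z = 0), 10 mm in front of the housing's middle; x points to its back, away from the shutter handle, y to its left, z up. Housing x -50 to 70, y -60 to 60, top z = 76 mm, with a lens barrel on the right side (-y). Base plate 104 mm wide and two low shutter rails (top z = 23 mm) run out in front of it to x = -215 mm
- dial_grip (a point): point on the vertical axis of the black dial on the housing, 100 mm above the bench. The dial has a round skirt (radius 22 mm, top 84.5 mm above the bench) and on it an upright bar to pinch, 42 mm long, 13 mm wide, its top 113.5 mm above the bench. x axis along the bar, towards the end with the white pointer; z up
- dial (a joint): angle of the dial, rad, 0 to 2.4; grows clockwise seen from above. The pointer's direction in the lamp's frame is 1.2 minus this value (counter-clockwise from the lamp's x). It stays where it is left (friction about 0.03 N m). It starts 0.5 to 1.5 rad short of the marker, so it is turned clockwise
- dial_marker: small red tab on the dial scale, 5 mm high; fixed. Origin on the dial's axis, on top of the housing; its x axis points from there through the tab, which lies 31 to 47 mm from the axis. The dial is right when the x axis of dial_grip points the same way as this x axis
- shutter: shutter slide with upright blue handle block, 16 mm along the slide, 36 mm across, 24 to 79 mm above the bench. Origin: handle's middle, 60 mm up; axes as the lamp's; white index line at its x = 0, left (+y) side. Shut at lamp x = -105, y = 0 (47 mm clear of the housing); pulls out along lamp -x, travel 80 mm. Spring pulls it shut: 4 N + 0.8 N per 10 mm out
- shutter_clip: red clip on the white scale ledge left of the shutter, 6 mm wide along the slide, 25 to 53 mm out from the shut position, top 32 mm above the bench; fixed. Origin mid-width, on the ledge, 41.5 mm left (+y) of the shutter's middle line; axes as the lamp's. The shutter is at the mark when its origin and the clip's have the same x in the lamp's frame
- vial_3: the small clear vial with a white cap, 12 mm wide, 32 mm tall, standing upright in front of the lamp's lens (right of the lamp); the specimen; loose, origin under its middle; to be left alone
- bottle_buffer: clear bottle with blue cap, 56 mm wide, 106 mm tall, standing left of the lamp; loose, origin under its middle; to be left alone
- beaker: small clear beaker, 50 mm wide, 68 mm tall, standing left of the lamp; loose, origin under its middle; to be left alone
- timer: white bench timer lying flat, 58 x 66 x 18 mm; loose, origin under its middle; to be left alone
- petri_0: petri dish lying flat, 62 mm wide, 16 mm tall; loose, origin under its middle; to be left alone
- tape_roll: roll of beige tape lying flat, 100 mm wide, 25 mm tall, to the right of the lamp; loose, origin under its middle; to be left alone
- wash_bottle: white wash bottle with red cap and bent spout, 65 x 87 mm, 204 mm tall, to the right of the lamp; loose, origin under its middle; to be left alone

How it is judged:
On the way, in this order (a step that is already met when the one before it is completed fails the run):
1. the dial's pointer is at the red marker, with the shutter still shut (angle between the x axis of dial_grip and the x axis of dial_marker, either way round below 0.12 rad and distance of shutter from where it was at the start of the episode below 0.01 m), for 0.2 s.
2. the gripper holds the shutter at the red clip, the dial still set (angle between the x axis of dial_grip and the x axis of dial_marker, either way round below 0.12 rad and x of shutter in the frame of shutter_clip between -0.004 and 0.004 m and contact force between the fingers and shutter above 2 N), for 0.2 s.
At the end, for the whole second after the job is handed in: the dial points at the red marker within 0.12 rad (7 degrees), and the gripper, with more than 2 N on the handle, holds the shutter still (under 10 mm/s) with its index line within 4 mm of the red clip's middle (all of step 2 and linear speed of shutter below 0.01 m/s); the arm keeps its last pose, push and grip.
It fails at once if the shutter is drawn out more than 10 mm while the dial is more than 0.2 rad off its marker (distance of shutter from where it was at the start of the episode above 0.01 m and angle between the x axis of dial_grip and the x axis of dial_marker, either way round above 0.2 rad).
It fails at once if the vial or another loose thing is moved more than 20 mm or tipped over (distance of any of vial_3, bottle_buffer, beaker, timer, petri_0, tape_roll, wash_bottle from where it was at the start of the episode above 0.02 m or angle between any of vial_3, bottle_buffer, beaker, timer, petri_0, tape_roll, wash_bottle's own z axis and vertical above 0.4 rad).
It also fails if it takes over 48 s, if anything falls off the work surface, if the arm or the gripper's body presses on something with over 40 N, if the wrist force passes 120 N, or if a joint passes its speed limit or range.

### The arm

A 6-joint arm with a two-finger parallel gripper is mounted at the origin on a cart in front of the work surface, level with it; the furniture and walls round the work are solid. World frame = base frame: x ahead of the robot, y to its left, z up, the work surface at z = 0. Lengths are in m, angles in rad, forces in N, time in s.
With the tool pointing down it reaches from about 0.325 to 0.9 m from the base axis. Payload 6.1 kg.
Tool frame: the origin (TCP) lies midway between the tips of the shut fingers; the grasp point (between the pads) lies 19 mm behind it (robot.grip_point_offset is the distance from the TCP to the grasp point, in m); z points along the fingers, y is the line along which they close (so a half turn about z gives the same grasp; the last joint's range is limited). The gripper opens to 87 mm and grips with 3 to 60 N. Pads are 19 mm wide; open, the fingers measure 117 mm over their backs; the gripper's body (75 mm by 190 mm) begins 51 mm behind the grasp point.
Start: joints at [1.113, 0.22, 1.526, -0, 1.395, -0.126], TCP at [0.204, 0.591, 0.193] pointing down, gripper open.
Joint ranges: [-2.98, 2.98], [-0.91, 2.08], [0.09, 2.57], [-1.24, 4.39], [0.2, 2.65], [-2.68, 2.68]. Speed limits (rad/s): [2.57, 2.57, 3.01, 3.14, 3.14, 3.14].

### API

Orientations are given as a unit quaternion [x, y, z, w].
In Python, from plant import robot gives the robot as it stands.
- The arm moves only by the tool arm_command, never from a script. Its arguments are lists of equal length, an entry for each row: "translation": the shift along the tool's x, y, z in units of 30 mm (1.0 is 30 mm), a list of three; "angular": the turn, a rotation vector about the tool's x, y, z in degrees, a list of three; "fingers": the closure, from 0 (fully open) to 1 (shut). A call has 1 to 20 rows; each row shifts and turns the commanded pose from where the row before left it, along the tool's axes as they then stand; what a row does not reach is not made up. A row lasts 1/12 s, in which the tool goes at most 41.7 mm and 7.16 degrees, less where a joint would pass 70% of its speed; a pose out of reach is approached as far as the arm can. A call is refused whole if a number of a shift passes 1 or a number of a turn 7.16, either way. A call with a gripper value outside its range is refused whole. The fingers move at their own pace and stop on an object; "force" is the grip in N (left out, the last holds). Time passes only in rows, so rows that do not move let the fingers close. It gives the time, the measured TCP pose, the force, the opening and the grip force at its end, in the units of the state.
- robot.get_obs(): the state, without advancing time (a new reading comes with each control period).
- robot.get_image(name): name is "scene" or "top" or "wrist"; returns (picture, depth): 400x640x3 uint8, blue, green, red; 400x640 float32, m along the optical axis (not along the pixel's ray), 0 where there is no reading.
- robot.calibration(name): a dict with "intrinsics" (3x3 intrinsics, pixels), "dist_coeffs" ([k1, k2, p1, p2, k3] as OpenCV has them; the pictures are not rectified), "world_to_cam" (4x4, takes a point from world to camera coordinates); the wrist camera has in their place "tool_from_camera" (4x4, takes a point from camera to tool coordinates, whose origin is the TCP and whose axes are the flange's). Camera axes: x right, y down, z forward; pixel columns grow to the right and rows downward; lengths in m; the calibration is good to about 2 mm. A picture is of the moment at which its call begins: read the wrist's pose just before it. calibration takes no time and is no camera call.
- robot.hand_in(): hands the job in; it is judged then, once.
The state is a dict: "clock": time; "joint_pos": joint angles; "joint_vel": joint speeds; "joint_efforts": joint torques, N m; "tool_pos": TCP position; "orientation": TCP orientation; "contact_force": force on the tool from outside, world axes, zero at the start; "torque": the same for the moment, N m; "gripper_width": opening from 0.0 (shut) to 1.0 (fully open); "grasp_force": force on a finger pad.
Only numpy, scipy, OpenCV 4.12 (cv2) and the standard library are available. Lean on these libraries where they do the work, as an engineer would, in place of code of your own. Each camera call takes 0.05 s, during which the arm holds its last target. There are 200 camera calls.

## Working session

There is one attempt and no reset: what is moved stays moved. The work goes in short steps, Python scripts to look and compute and a tool call to move; the robot and the scene stay as the last step left them, time stands still between calls to the robot, and variables do not carry over. Pictures are saved under pics/ and viewed, at most 10 in all, crops included, and the job is handed in when it is done.

Besides the shell and the picture viewer there is one more tool, called as name(argument=value, ...) on one line, values as JSON. arm_command: Moves the arm, as the interface text tells. Its arguments: {"type":"object","properties":{"translation":{"type":"array","items":{"type":"array","items":{"type":"number"}}},"angular":{"type":"array","items":{"type":"array","items":{"type":"number"}}},"fingers":{"type":"array","items":{"type":"number"}},"force":{"type":"number"}},"required":["translation","angular","fingers"]}

```bash
mkdir -p pics; ls; python3 - <<'E'
from plant import robot
import cv2,numpy as np
for n in("scene","top"):
    im,d=robot.get_image(n); cv2.imwrite(f"pics/{n}0.png",im); np.save(f"pics/{n}0.npy",d)
    c=robot.calibration(n); print(n,np.round(np.array(c["intrinsics"]),1).tolist(),c["dist_coeffs"]);print(np.round(c["world_to_cam"],3))
o=robot.get_obs();print(o["clock"],o["tool_pos"],o["orientation"],o["gripper_width"],robot.grip_point_offset)
E
```

```text
pics
scene [[474.5, 0.0, 323.9], [0.0, 474.5, 195.1], [0.0, 0.0, 1.0]] [-0.06271641  0.          0.          0.          0.        ]
[[ 0.728 -0.686 -0.015 -0.244]
 [-0.301 -0.299 -0.906  0.302]
 [ 0.616  0.664 -0.424  0.941]
 [ 0.     0.     0.     1.   ]]
top [[461.0, 0.0, 322.6], [0.0, 461.0, 199.7], [0.0, 0.0, 1.0]] [-0.06291403  0.          0.          0.          0.        ]
[[ 0.009 -1.     0.016  0.163]
 [-0.986 -0.011 -0.166  0.512]
 [ 0.166 -0.014 -0.986  1.293]
 [ 0.     0.     0.     1.   ]]
0.1 [0.20332175 0.59036246 0.19233923] [ 1.65126673e-01  9.86271976e-01 -8.41657108e-04 -2.48915742e-04] 1.00035032572936 0.0187
```

View pics/top0.png

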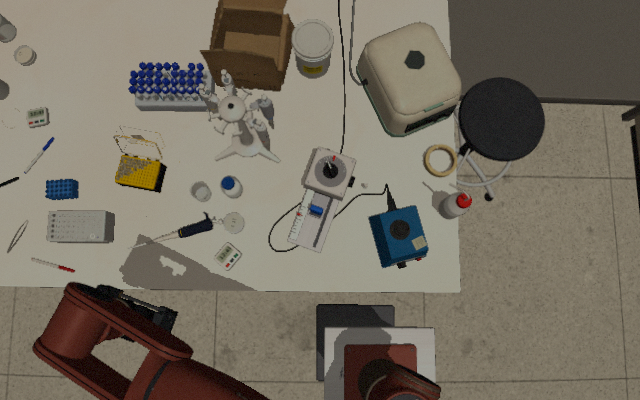

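View pics/scene0.png

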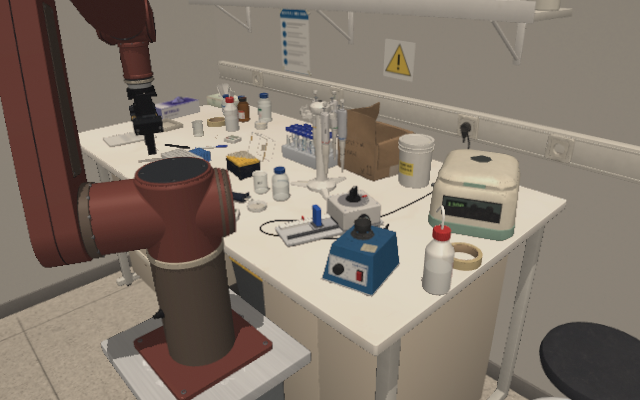

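Top view: the lamp housing is at about (330,172), the dial at (330,170) and the blue handle at (316,210). The rails run down to about (305,245). Next I'll get rough positions so I can bring the wrist camera over.

```bash
cat > h.py <<'E'
import numpy as np, cv2
from scipy.spatial.transform import Rotation as R
from plant import robot
def w2c(name,obs=None):
    c=robot.calibration(name)
    if name!="wrist": return np.array(c["intrinsics"]),np.array(c["dist_coeffs"]),np.linalg.inv(c["world_to_cam"])
    T=np.eye(4);T[:3,:3]=R.from_quat(obs["orientation"]).as_matrix();T[:3,3]=obs["tool_pos"]
    return np.array(c["intrinsics"]),np.array(c["dist_coeffs"]),T@np.array(c["tool_from_camera"])
def cast(cam,uv,z):
    K,D,T=cam
    p=cv2.undistortPoints(np.array(uv,float).reshape(-1,1,2),K,D).reshape(-1,2)
    r=np.c_[p,np.ones(len(p))]@T[:3,:3].T
    return T[:3,3]+r*((z-T[2,3])/r[:,2])[:,None]
def proj(cam,P):
    K,D,T=cam; I=np.linalg.inv(T)
    return cv2.projectPoints(np.array(P,float).reshape(-1,3),cv2.Rodrigues(I[:3,:3])[0],I[:3,3],K,D)[0].reshape(-1,2)
E
python3 - <<'E'
from h import *
im=cv2.imread("pics/top0.png");cam=w2c("top")
hsv=cv2.cvtColor(im,cv2.COLOR_BGR2HSV)
m=cv2.inRange(hsv,(105,150,80),(130,255,255));m[:, :295]=0;m[:,345:]=0;m[:195]=0;m[235:]=0
ys,xs=np.nonzero(m);print(len(xs),xs.mean(),ys.mean());print("handle",cast(cam,[xs.mean(),ys.mean()],.07))
m=cv2.inRange(hsv,(0,130,100),(8,255,255));ys,xs=np.nonzero(m);s=(xs>280)&(xs<370)&(ys>130)&(ys<260);print(list(zip(xs[s],ys[s])))
print("dial",cast(cam,[330,170],.1)); print("vial",cast(cam,[364,185],.03))
print(robot.calibration("wrist")["tool_from_camera"],robot.calibration("wrist")["intrinsics"])
cv2.imwrite("pics/topcrop.png",cv2.resize(im[130:265,190:480],None,fx=2.75,fy=2.75,interpolation=cv2.INTER_CUBIC))
E
```

```text
61 316.1803278688525 208.68852459016392
handle [[0.47961013 0.18621724 0.07      ]]
[(np.int64(333), np.int64(156)), (np.int64(334), np.int64(156)), (np.int64(335), np.int64(156)), (np.int64(333), np.int64(157)), (np.int64(334), np.int64(157)), (np.int64(333), np.int64(158)), (np.int64(334), np.int64(158)), (np.int64(333), np.int64(159)), (np.int64(334), np.int64(159)), (np.int64(333), np.int64(160)), (np.int64(297), np.int64(213)), (np.int64(298), np.int64(213)), (np.int64(299), np.int64(213)), (np.int64(297), np.int64(214)), (np.int64(298), np.int64(214)), (np.int64(299), np.int64(214)), (np.int64(300), np.int64(214))]
dial [[0.58498967 0.14878651 0.1       ]]
vial [[0.55752275 0.04631585 0.03      ]]
[[-7.23338973e-05 -9.54578543e-01 -2.97959392e-01  8.13987022e-02]
 [ 9.99999996e-01 -8.34043759e-05  2.44400105e-05 -7.83551077e-04]
 [-4.81810268e-05 -2.97959389e-01  9.54578546e-01 -1.91623363e-01]
 [ 0.00000000e+00  0.00000000e+00  0.00000000e+00  1.00000000e+00]] [[330.1034913    0.         322.08144316]
 [  0.         330.1034913  204.24585102]
 [  0.           0.           1.        ]]
```

View pics/topcrop.png

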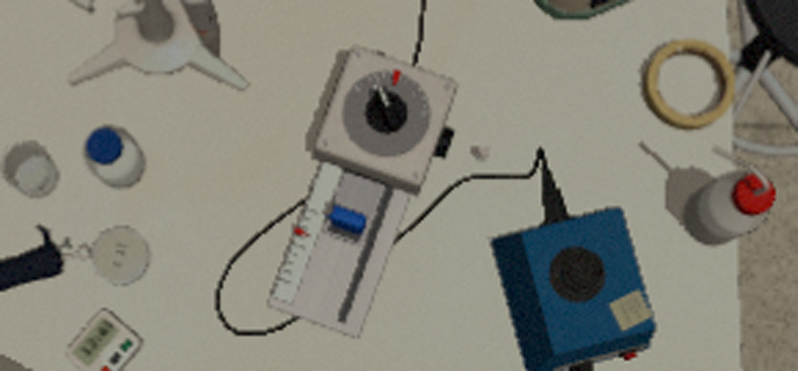

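arm_command(translation=[[-0.5, -0.3, -0.2], [-0.93, -0.61, -0.2], [-0.93, -0.61, -0.2], [-0.93, -0.61, -0.2], [-0.93, -0.61, -0.2], [-0.93, -0.61, 0], [-0.93, -0.61, 0], [-0.93, -0.61, 0], [-0.93, -0.61, 0], [-0.93, -0.61, 0], [-0.93, -0.61, 0], [-0.93, -0.61, 0], [-0.93, -0.61, 0], [-0.93, -0.61, 0], [-0.93, -0.61, 0], [-0.93, -0.61, 0], [-0.5, -0.3, 0], [0, 0, 0]], angular=[[0, 0, 0], [0, 0, 0], [0, 0, 0], [0, 0, 0], [0, 0, 0], [0, 0, 0], [0, 0, 0], [0, 0, 0], [0, 0, 0], [0, 0, 0], [0, 0, 0], [0, 0, 0], [0, 0, 0], [0, 0, 0], [0, 0, 0], [0, 0, 0], [0, 0, 0], [0, 0, 0]], fingers=[0.4, 0.4, 0.4, 0.4, 0.4, 0.4, 0.4, 0.4, 0.4, 0.4, 0.4, 0.4, 0.4, 0.4, 0.4, 0.4, 0.4, 0.4])

```text
clock: 1.6
tool_pos: [0.534, 0.165, 0.2227]
orientation: [0.167, 0.986, -0.001, -0.0]
contact_force: [-0.4, 1.3, 0.2]
gripper_width: 0.6
grasp_force: 0.0
```

```bash
python3 - <<'E'
from h import *
import pickle
o=robot.get_obs();im,d=robot.get_image("wrist");cv2.imwrite("pics/w1.png",im);pickle.dump((o,d),open("pics/w1.pkl","wb"))
print(o["clock"],o["tool_pos"],o["orientation"],o["joint_pos"],o["gripper_width"])
E
```

```text
1.6 [0.53403129 0.16497765 0.2226533 ] [ 1.67102002e-01  9.85939374e-01 -6.86618171e-04 -2.15327497e-05] [ 1.59400023e-01  4.48819810e-02  1.66489673e+00 -1.29893482e-03
  1.43229631e+00 -1.07543737e+00] 0.5999493318968288
```

View pics/w1.png

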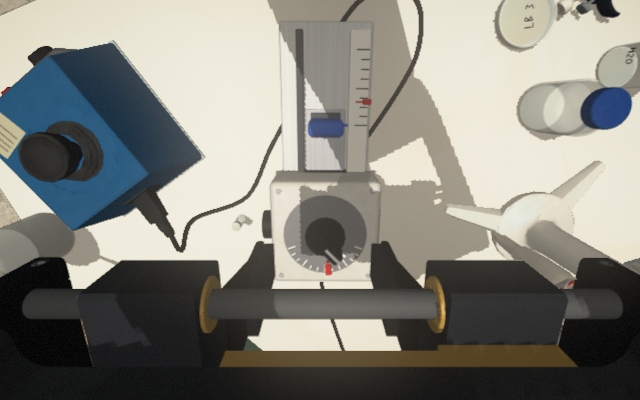

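Wrist view (image up = lamp -x): dial centre near (325,237), white pointer near (337,257), red marker at (328,270), blue handle at (326,128) and clip at (366,102). Next, a measurement on masks with a zoomed crop.

```bash
cat > m.py <<'E'
from h import *
import pickle
def measure(tag):
    im=cv2.imread(f"pics/{tag}.png");o,d=pickle.load(open(f"pics/{tag}.pkl","rb"));cam=w2c("wrist",o)
    hsv=cv2.cvtColor(im,cv2.COLOR_BGR2HSV)
    red=cv2.inRange(hsv,(0,150,90),(8,255,255))|cv2.inRange(hsv,(173,150,90),(180,255,255))
    n,l,s,c=cv2.connectedComponentsWithStats(red)
    for i in range(1,n):
        if s[i,4]>6: print("red",s[i],c[i].round(1))
    b=cv2.inRange(hsv,(105,150,50),(130,255,255));n,l,s,c=cv2.connectedComponentsWithStats(b)
    for i in range(1,n):
        if s[i,4]>50: print("blue",s[i],c[i].round(1))
    return im,hsv,o,d,cam
E
python3 - <<'E'
from m import *
im,hsv,o,d,cam=measure("w1")
print("camera",cam[2][:3,3], "depth dial",d[225,310],d[128,326])
g=cv2.resize(im[80:290,260:390],None,fx=4.5,fy=2.8*4.5/2.8,interpolation=cv2.INTER_CUBIC)
a=cv2.resize(im[185:290,260:390],None,fx=5.5,fy=5.5,interpolation=cv2.INTER_CUBIC);cv2.imwrite("pics/w1a.png",a)
b=cv2.resize(im[15:185,270:385],None,fx=3.5,fy=3.5,interpolation=cv2.INTER_CUBIC);cv2.imwrite("pics/w1b.png",b)
E
```

```text
red [ 2 87  7  7 18] [ 4.8 90.2]
red [364 100   7   4  22] [366.6 101.3]
red [326 261   5  14  50] [327.9 268.6]
red [569 281   5   4   9] [571.1 282.6]
blue [ 591   88   40   40 1219] [610.7 107.3]
camera [0.45697501 0.19131809 0.41426363] depth dial 0.35415053 0.32736698
```

View pics/w1a.png

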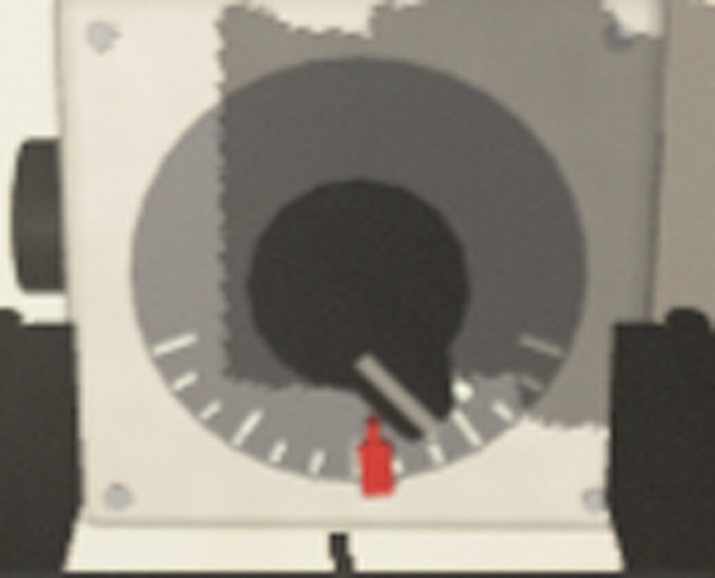

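View pics/w1b.png

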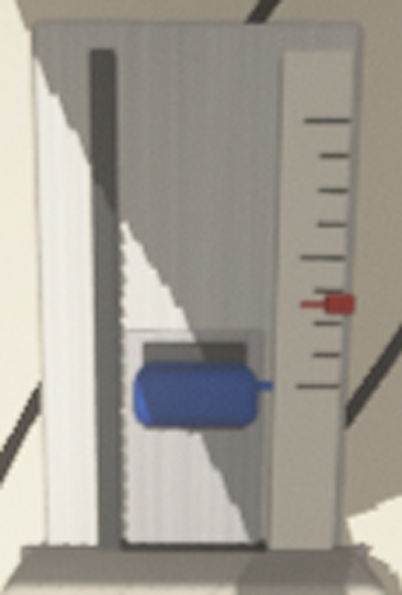

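```bash
python3 - <<'E'
from m import *
im,hsv,o,d,cam=measure("w1")
ang=lambda v:np.degrees(np.arctan2(v[1],v[0]))
px=lambda x,y:[260+(x+.5)/5.5-.5,185+(y+.5)/5.5-.5]
pb=lambda x,y:[270+(x+.5)/3.5-.5,15+(y+.5)/3.5-.5]
e=cast(cam,[px(132,268),px(586,268),px(359,57),px(359,482)],.0765)
ctr=(e[0]+e[1]+e[2]+e[3])/4; print("disc",ctr,np.linalg.norm(e[0]-e[1]),np.linalg.norm(e[2]-e[3]))
# skirt disc extremes at z=.0845
k=cast(cam,[px(248,285),px(469,285),px(359,178)],.0845);print("skirt width",np.linalg.norm(k[0]-k[1]),(k[0]+k[1])/2,"top",k[2])
mk=cast(cam,[327.9,268.6],.079)[0];print("marker r",np.linalg.norm((mk-ctr)[:2]),"ang",ang(mk-ctr))
p=cast(cam,[px(365,358),px(425,430)],.1135);print("pointer",p,ang(p[1]-p[0]),"from ctr",[ (ang(q-ctr),np.linalg.norm((q-ctr)[:2])) for q in p])
s=cast(cam,[pb(103,50),pb(108,540)],.02);print("slot ang",ang(s[1]-s[0]))
l=cast(cam,[pb(350,120),pb(338,385)],.022);print("ledge ang",ang(l[1]-l[0]),np.linalg.norm(l[0]-l[1]))
h=cast(cam,[px(60,520),px(610,520)],.076);print("housing")
f=cast(cam,[pb(20,548),pb(365,548)],.076);print("housing front edge",f,np.linalg.norm(f[0]-f[1]),ang(f[1]-f[0])-90)
t=cast(cam,[pb(136,385),pb(256,385),pb(196,362),pb(196,410)],.079);print("handle",t,np.linalg.norm(t[0]-t[1]),np.linalg.norm(t[2]-t[3]));
hc=(t[0]+t[1])/2;print("h->d",ang(ctr-hc),np.linalg.norm((ctr-hc)[:2]))
c=cast(cam,[366.6,101.3],.031)[0];print("clip",c)
E
```

```text
red [ 2 87  7  7 18] [ 4.8 90.2]
red [364 100   7   4  22] [366.6 101.3]
red [326 261   5  14  50] [327.9 268.6]
red [569 281   5   4   9] [571.1 282.6]
blue [ 591   88   40   40 1219] [610.7 107.3]
disc [0.59010822 0.14762326 0.0765    ] 0.09098695362462698 0.09193771088403228
skirt width 0.043372214897221616 [0.58937254 0.14771936 0.0845    ] top [0.56836333 0.15509975 0.0845    ]
marker r 0.04115788889814699 ang -14.322104121472647
pointer [[0.59163433 0.14798672 0.1135    ]
 [0.60894903 0.15367135 0.1135    ]] 18.175659799528088 from ctr [(np.float64(13.396097899019686), np.float64(0.001568797168634038)), (np.float64(17.797167205346987), np.float64(0.019787769927906155))]
slot ang -19.78180897572703
ledge ang -19.624429359167546 0.08006832477389166
housing
housing front edge [[0.5065469  0.12201588 0.076     ]
 [0.54033911 0.21890509 0.076     ]] 0.10261301596273122 -19.22732027765892
handle [[0.47335768 0.17089951 0.079     ]
 [0.48453572 0.20293058 0.079     ]
 [0.47299336 0.18897294 0.079     ]
 [0.48549718 0.18465321 0.079     ]] 0.03392548120929386 0.01322897715208661
h->d -19.466757397394016 0.11790134612114904
clip [0.47322385 0.2373727  0.031     ]
```

arm_command(translation=[[-0.65, 0.02, 0], [-0.65, 0.02, 0], [-0.65, 0.02, 0], [0, 0, 0.4], [0, 0, 0.6], [0, 0, 0.6], [0, 0, 0.6], [0, 0, 0.6], [0, 0, 0.2], [0, 0, 0]], angular=[[0, 0, -6.2], [0, 0, -6.2], [0, 0, -6.2], [0, 0, -6.2], [0, 0, -6.2], [0, 0, -6.2], [0, 0, 0], [0, 0, 0], [0, 0, 0], [0, 0, 0]], fingers=[0.4, 0.4, 0.4, 0.4, 0.4, 0.4, 0.4, 0.4, 0.4, 0.4])

```text
clock: 2.48
tool_pos: [0.5872, 0.158, 0.1309]
orientation: [-0.159, 0.987, 0.0, -0.002]
contact_force: [0.5, 0.2, -0.1]
gripper_width: 0.601
grasp_force: 0.0
```

```bash
python3 - <<'E'
from h import *
o=robot.get_obs();M=R.from_quat(o["orientation"]).as_matrix()
print(o["tool_pos"],M.round(3).tolist(),np.degrees(np.arctan2(M[1,0],M[0,0])),o["joint_pos"][5])
print("to go, units",M.T@(np.array([.590,.1476,.090])-o["tool_pos"])/.03)
E
```

```text
[0.58719337 0.15796785 0.13094436] [[-0.95, -0.313, -0.005], [-0.313, 0.95, -0.0], [0.005, 0.001, -1.0]] -161.7438276493777 -1.7565440714973066
to go, units [ 0.01313386 -0.35913585  1.3644592 ]
```

arm_command(translation=[[0.01, -0.36, 0], [0, 0, 0.5], [0, 0, 0.5], [0, 0, 0.36], [0, 0, 0]], angular=[[0, 0, 0], [0, 0, 0], [0, 0, 0], [0, 0, 0], [0, 0, 0]], fingers=[0.4, 0.4, 0.4, 0.4, 0.4])

```text
clock: 2.9
tool_pos: [0.5916, 0.1462, 0.0911]
orientation: [-0.158, 0.987, 0.0, -0.001]
contact_force: [-0.7, 0.3, -0.5]
gripper_width: 0.601
grasp_force: 0.0
```

arm_command(translation=[[0, 0, 0], [0, 0, 0], [0, 0, 0], [0, 0, 0], [0, 0, 0], [0, 0, 0], [0, 0, 0], [0, 0, 0], [0, 0, 0], [0, 0, 0]], angular=[[0, 0, 0], [0, 0, 0], [0, 0, 0], [0, 0, 0], [0, 0, 0], [0, 0, 0], [0, 0, 0], [0, 0, 0], [0, 0, 0], [0, 0, 0]], fingers=[0.95, 0.95, 0.95, 0.95, 0.95, 0.95, 0.95, 0.95, 0.95, 0.95], force=15)

```text
clock: 3.73
tool_pos: [0.5926, 0.1467, 0.0925]
orientation: [-0.158, 0.987, -0.0, -0.0]
contact_force: [-0.5, 0.4, 0.2]
gripper_width: 0.057
grasp_force: 0.0
```

```bash
python3 - <<'E'
from h import *
o=robot.get_obs();M=R.from_quat(o["orientation"]).as_matrix()
print(o["tool_pos"],np.degrees(np.arctan2(M[1,0],M[0,0])),o["gripper_width"]*87,o["contact_force"],o["torque"],o["grasp_force"])
E
```

```text
[0.59263112 0.14674778 0.09252096] -161.80947945869596 4.947825645653123 [-0.45289819  0.36978054  0.22031843] [ 0.08546259 -0.00708326 -0.0603693 ] 0.0
```

```bash
python3 - <<'E'
from h import *
import pickle
o=robot.get_obs();im,d=robot.get_image("wrist");pickle.dump((o,d),open("pics/w2.pkl","wb"));cv2.imwrite("pics/w2.png",im)
im2,_=robot.get_image("scene")
c=cv2.resize(im2[150:270,280:440],(640,480),interpolation=cv2.INTER_CUBIC)
cv2.imwrite("pics/w2both.png",np.hstack([cv2.resize(im,(480,300)),cv2.resize(c,(320,300))]))
E
```

```text
(no output)
```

View pics/w2both.png

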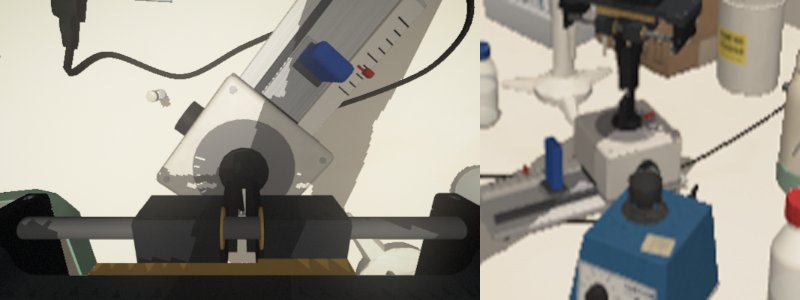

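The wrist picture shows the fingers shut over the dial at about (240,190) with no grip force. I'll check heights against the depth image.

```bash
python3 - <<'E'
from h import *
import pickle
def pt(cam,u,v,d):
    K,D,T=cam;p=cv2.undistortPoints(np.array([[[u,v]]],float),K,D)[0,0]
    return (T@np.array([p[0]*d,p[1]*d,d,1]))[:3].round(4)
o,d=pickle.load(open("pics/w1.pkl","rb"));cam=w2c("wrist",o)
for n,u,v in[("bench",220,100),("bench",420,210),("housing",280,190),("housing",365,190),("bar",331,255),("bar",327,248),("bar",325,237),("bar",323,228),("skirt",310,237),("handle",326,125),("rail",335,60)]: print(n,pt(cam,u,v,d[v,u]))
w,d2=pickle.load(open("pics/w2.pkl","rb"));cam=w2c("wrist",w)
for n,u,v in[("housing",240,210),("housing",410,210),("dialtop",327,205),("dialtop",327,215),("dial",322,225),("bench",160,60)]: print(n,pt(cam,u,v,d2[v,u]))
E
```

```text
bench [0.4146 0.0759 0.0009]
bench [6.282e-01 2.675e-01 1.000e-04]
housing [0.526  0.1193 0.0773]
housing [0.5553 0.204  0.0778]
bar [0.5977 0.1508 0.1144]
bar [0.5895 0.1494 0.1134]
bar [0.5815 0.1502 0.1041]
bar [0.5784 0.1491 0.0856]
skirt [0.5724 0.1377 0.1146]
handle [0.4785 0.187  0.0806]
rail [0.4194 0.2187 0.0147]
housing [0.5976 0.0899 0.0761]
housing [0.5622 0.1969 0.0767]
dialtop [0.5702 0.1414 0.0964]
dialtop [0.571  0.1414 0.1124]
dial [0.577  0.1405 0.1138]
bench [ 0.5254 -0.0109  0.0023]
```

```bash
python3 - <<'E'
from h import *
import pickle
w,d2=pickle.load(open("pics/w2.pkl","rb"));cam=w2c("wrist",w);K,D,T=cam
M=R.from_quat(w["orientation"]).as_matrix()
print("rows: v, then tool coords (mm) x,y,z & worldz across columns")
for v in range(196,262,6):
    out=[]
    for u in range(292,362,6):
        p=cv2.undistortPoints(np.array([[[u,v]]],float),K,D)[0,0];d=d2[v,u]
        q=(T@np.array([p[0]*d,p[1]*d,d,1]))[:3];t=M.T@(q-w["tool_pos"])*1e3
        out.append("%d,%d,%d"%(t[0],t[1],q[2]*1e3))
    print(v,"  ".join(out))
g=cv2.imread("pics/w2.png")[180:330,250:400];cv2.imwrite("pics/w2c.png",cv2.resize(cv2.convertScaleAbs(g,alpha=2,beta=20),(600,600),interpolation=cv2.INTER_CUBIC))
E
```

```text
rows: v, then tool coords (mm) x,y,z & worldz across columns
196 22,-20,76  23,-16,77  22,-12,76  23,-8,77  22,-5,76  22,-1,75  22,2,76  23,6,77  22,10,75  22,14,75  22,18,76  23,22,77
202 18,-20,77  18,-16,75  18,-12,76  21,-8,83  22,-4,87  22,-1,88  22,2,90  20,6,83  21,10,84  18,14,76  18,18,76  18,22,76
208 14,-20,76  14,-16,77  17,-12,84  17,-8,85  21,-4,99  22,-1,100  22,2,101  17,6,84  17,10,85  17,14,84  15,18,78  14,22,76
214 10,-21,77  13,-16,84  13,-12,85  13,-8,85  21,-4,110  22,-1,111  22,2,112  13,6,84  13,10,84  13,14,86  13,18,85  10,22,76
220 6,-21,77  9,-16,84  9,-12,85  9,-8,84  19,-4,113  19,-1,114  19,2,114  18,5,109  9,10,85  9,14,84  9,18,84  6,22,76
226 2,-21,76  5,-16,85  4,-12,83  5,-8,85  16,-4,113  16,-1,114  16,2,114  15,5,111  4,10,84  5,14,84  5,18,85  4,22,83
232 0,-20,84  1,-16,85  0,-12,84  0,-8,84  12,-4,113  12,-1,113  12,2,113  12,5,113  0,10,84  1,14,86  1,18,85  0,22,83
238 -7,-21,75  -2,-16,85  -3,-12,83  -3,-8,85  9,-4,114  9,-1,114  9,2,114  8,5,112  -3,10,84  -2,14,86  -3,18,85  -6,23,76
244 -11,-21,76  -7,-16,84  10,-10,124  9,-7,122  9,-4,122  5,-1,113  9,2,122  8,5,121  11,8,126  -7,14,84  -7,18,85  -11,23,77
250 -15,-21,77  -15,-17,76  10,-10,133  9,-7,130  9,-4,130  1,-1,113  9,2,129  9,5,129  11,7,133  -11,14,84  -15,19,76  -15,23,76
256 -20,-21,76  -20,-17,76  10,-9,139  9,-6,136  9,-4,136  -1,-1,114  9,1,137  8,4,135  10,7,139  10,10,139  -20,19,76  -19,23,77
```

View pics/w2c.png

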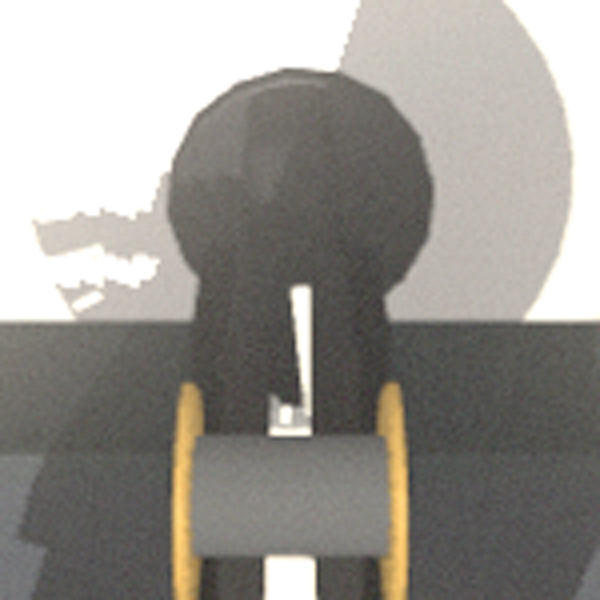

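The zoom shows the two fingers ending just at the bar's top, around z 115-120, with the bar still standing in front of them. I'll measure the fingertips in tool coordinates from the open-finger picture w1.

```bash
python3 - <<'E'
from h import *
import pickle
for tag,us,vs in(("w1",(255,262,268,380,388,394),range(236,276,5)),("w2",(298,304,310,316,340,346),range(236,256,2))):
    w,d2=pickle.load(open(f"pics/{tag}.pkl","rb"));cam=w2c("wrist",w);K,D,T=cam
    M=R.from_quat(w["orientation"]).as_matrix();print(tag)
    for v in vs:
        out=[]
        for u in us:
            p=cv2.undistortPoints(np.array([[[u,v]]],float),K,D)[0,0];d=d2[v,u]
            q=(T@np.array([p[0]*d,p[1]*d,d,1]))[:3];t=M.T@(q-w["tool_pos"])*1e3
            out.append("%d,%d,%d"%tuple(t))
        print(v,"  ".join(out))
E
```

```text
w1
236 -92,-92,222  -92,-82,222  -68,-64,165  -91,77,221  -91,87,221  -92,96,222
241 -99,-92,221  10,-33,-29  -99,-74,221  -99,77,222  -99,88,222  -99,96,222
246 10,-35,-35  10,-32,-35  9,-29,-32  9,29,-33  11,32,-36  -106,97,221
251 10,-34,-42  8,-31,-37  9,-28,-38  9,28,-39  10,31,-41  -115,97,223
256 10,-33,-47  9,-30,-44  9,-27,-44  9,27,-44  10,30,-47  10,33,-46
261 10,-32,-52  9,-29,-50  9,-26,-49  9,26,-50  9,30,-50  11,32,-53
266 10,-31,-56  9,-28,-54  6,-26,-49  9,25,-54  9,29,-54  10,31,-57
271 9,-30,-59  9,-27,-59  3,-27,-49  6,26,-53  9,28,-58  10,30,-60
w2
236 -1,-16,7  -1,-12,7  -1,-8,7  10,-4,-20  -1,10,7  -2,14,8
238 -2,-16,6  -3,-12,8  -3,-8,7  9,-4,-21  -3,10,7  -2,14,6
240 -4,-16,8  -4,-12,7  -4,-8,7  7,-4,-20  -4,10,7  -4,14,7
242 -5,-16,6  11,-10,-31  -6,-8,7  6,-4,-21  11,8,-31  -6,14,8
244 -7,-16,8  10,-10,-32  9,-7,-29  9,-4,-30  11,8,-33  -7,14,7
246 -9,-17,8  11,-10,-36  9,-7,-33  9,-4,-33  10,8,-34  -8,14,6
248 -14,-17,16  10,-10,-37  8,-7,-34  9,-4,-35  10,8,-38  -10,14,6
250 -15,-17,16  10,-10,-40  9,-7,-37  9,-4,-37  11,7,-41  -11,14,7
252 -16,-17,15  10,-9,-42  9,-7,-39  9,-4,-40  10,7,-42  -13,14,7
254 -18,-17,16  11,-9,-45  8,-7,-40  9,-4,-42  10,7,-45  10,10,-45
```

The visible fingertips end about 28 mm short of the stated TCP in both views, which explains the empty closure. So I'll open, go 29 mm lower, then close again.

arm_command(translation=[[0, 0, 0], [0, 0, 0], [0, 0, 0], [0, 0, 0], [0, 0, 0], [0, 0, 0], [0, 0, 0], [0, 0, 0.3], [0, 0, 0.3], [0, 0, 0.2], [0, 0, 0.17], [0, 0, 0]], angular=[[0, 0, 0], [0, 0, 0], [0, 0, 0], [0, 0, 0], [0, 0, 0], [0, 0, 0], [0, 0, 0], [0, 0, 0], [0, 0, 0], [0, 0, 0], [0, 0, 0], [0, 0, 0]], fingers=[0.5, 0.5, 0.5, 0.5, 0.5, 0.5, 0.5, 0.5, 0.5, 0.5, 0.5, 0.5])

```text
clock: 4.83
tool_pos: [0.5911, 0.1465, 0.0612]
orientation: [-0.158, 0.987, 0.0, -0.002]
contact_force: [-0.7, -0.5, 0.3]
gripper_width: 0.501
grasp_force: 0.0
```

arm_command(translation=[[0, 0, 0], [0, 0, 0], [0, 0, 0], [0, 0, 0], [0, 0, 0], [0, 0, 0], [0, 0, 0], [0, 0, 0], [0, 0, 0], [0, 0, 0]], angular=[[0, 0, 0], [0, 0, 0], [0, 0, 0], [0, 0, 0], [0, 0, 0], [0, 0, 0], [0, 0, 0], [0, 0, 0], [0, 0, 0], [0, 0, 0]], fingers=[0.95, 0.95, 0.95, 0.95, 0.95, 0.95, 0.95, 0.95, 0.95, 0.95], force=15)

```text
clock: 5.67
tool_pos: [0.5931, 0.1486, 0.064]
orientation: [-0.158, 0.987, 0.001, 0.001]
contact_force: [1.0, 6.5, -0.0]
gripper_width: 0.145
grasp_force: 15.0
```

arm_command(translation=[[0, 0, 0], [0, 0, 0], [0, 0, 0], [0, 0, 0], [0, 0, 0], [0, 0, 0], [0, 0, 0], [0, 0, 0], [0, 0, 0], [0, 0, 0]], angular=[[0, 0, 3], [0, 0, 4], [0, 0, 5], [0, 0, 5], [0, 0, 5], [0, 0, 5], [0, 0, 3.5], [0, 0, 2], [0, 0, 0], [0, 0, 0]], fingers=[0.95, 0.95, 0.95, 0.95, 0.95, 0.95, 0.95, 0.95, 0.95, 0.95])

```text
clock: 6.5
tool_pos: [0.5932, 0.1471, 0.0639]
orientation: [0.124, 0.992, 0.0, 0.001]
contact_force: [0.1, 1.4, 1.1]
gripper_width: 0.154
grasp_force: 15.0
```

arm_command(translation=[[0, 0, 0], [0, 0, 0], [0, 0, 0], [0, 0, 0], [0, 0, 0], [0, 0, -0.5], [0, 0, -0.8], [0, 0, -0.8], [0, 0, -0.8], [0, 0, -0.8], [0, 0, -0.8], [0, 0, -0.5], [0, 0, 0]], angular=[[0, 0, 0], [0, 0, 0], [0, 0, 0], [0, 0, 0], [0, 0, 0], [0, 0, 0], [0, 0, 0], [0, 0, 0], [0, 0, 0], [0, 0, 0], [0, 0, 0], [0, 0, 0], [0, 0, 0]], fingers=[0.4, 0.4, 0.4, 0.4, 0.4, 0.4, 0.4, 0.4, 0.4, 0.4, 0.4, 0.4, 0.4])

```text
clock: 7.58
tool_pos: [0.5951, 0.147, 0.2183]
orientation: [0.124, 0.992, 0.001, 0.004]
contact_force: [0.7, 0.1, 0.5]
gripper_width: 0.602
grasp_force: 0.0
```

```bash
python3 - <<'E'
from m import *
o=robot.get_obs();im,d=robot.get_image("wrist");cv2.imwrite("pics/w3.png",im);pickle.dump((o,d),open("pics/w3.pkl","wb"))
im,hsv,o,d,cam=measure("w3");M=R.from_quat(o["orientation"]).as_matrix()
print(o["clock"],o["tool_pos"],np.degrees(np.arctan2(M[1,0],M[0,0])),o["joint_pos"].round(2))
c=proj(cam,[.590,.1476,.1])[0];print(c)
x,y=int(c[0])-60,int(c[1])-60;cv2.imwrite("pics/w3c.png",cv2.resize(im[y:y+110,x:x+120],None,fx=5,fy=5,interpolation=cv2.INTER_CUBIC));print(x,y)
E
```

```text
red [374  39   8   5  33] [377.8  40.9]
red [585 222  12   4  24] [590.  223.4]
red [569 240   9  14  24] [572.9 247.2]
blue [ 605   35   35   45 1175] [625.4  57.8]
7.5833 [0.59506735 0.14697792 0.21826305] 165.69572717004343 [ 0.11  0.17  1.54 -0.    1.43 -1.21]
[321.96271116 183.3101018 ]
261 123
```

View pics/w3c.png

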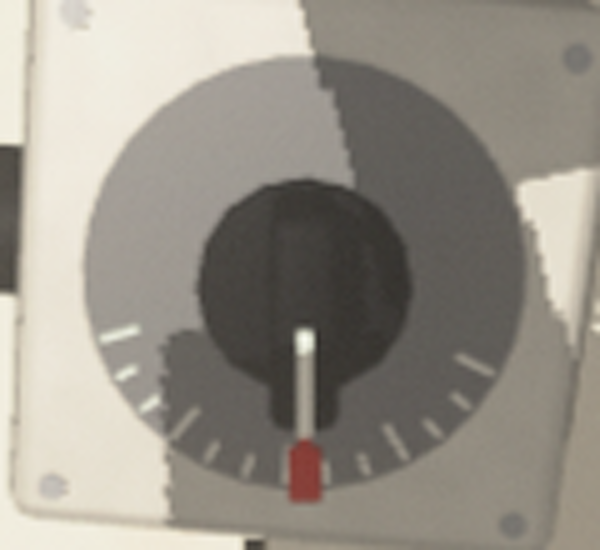

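The pointer's end at (305,440) meets the marker at (305,470), directly below the disc centre (304,272), so the dial is set. I'll straddle the handle across its 36 mm width, which keeps the gripper body clear of the dial.

arm_command(translation=[[0, 0, 0], [0.5, 0, 0], [0.8, 0, 0], [0.8, -0.04, 0], [0.8, 0, 0], [0.75, 0, 0], [0.4, 0, 0.4], [0, 0, 0.6], [0, 0, 0.6], [0, 0, 0.4], [0, 0, 0], [0, 0, 0]], angular=[[0, 0, 5.2], [0, 0, 0], [0, 0, 0], [0, 0, 0], [0, 0, 0], [0, 0, 0], [0, 0, 0], [0, 0, 0], [0, 0, 0], [0, 0, 0], [0, 0, 0], [0, 0, 0]], fingers=[0.3, 0.3, 0.3, 0.3, 0.3, 0.3, 0.3, 0.3, 0.3, 0.3, 0.3, 0.3])

```text
clock: 8.63
tool_pos: [0.4767, 0.1858, 0.1519]
orientation: [0.17, 0.986, -0.001, -0.002]
contact_force: [-1.2, -0.0, -0.3]
gripper_width: 0.699
grasp_force: 0.0
```

```bash
cat > s.py <<'E'
from m import *
def st(t):
    o=robot.get_obs();M=R.from_quat(o["orientation"]).as_matrix()
    print(o["clock"],o["tool_pos"],np.degrees(np.arctan2(M[1,0],M[0,0])),"to go",(M.T@(np.array(t)-o["tool_pos"])/.03).round(3))
E
python3 - <<'E'
from s import *
st([.480,.1866,.028])
o,d=pickle.load(open("pics/w1.pkl","rb"));cam=w2c("wrist",o)
pb=lambda x,y:[270+(x+.5)/3.5-.5,15+(y+.5)/3.5-.5]
u=np.array([-.9426,.3338,0]);v=np.array([.3338,.9426,0])
for z in(.020,.024):
    P=cast(cam,[pb(318,385),pb(325,257),pb(327,120),pb(310,304)],z)
    print(z,((P-[.480,.1866,0])@u*1e3).round(1))
P=cast(cam,[pb(340,303),[366.6,101.3]],.032);print(((P-[.480,.1866,0])@u*1e3).round(1),((P-[.480,.1866,0])@v*1e3).round(1))
# handle again from w3
im,hsv,o,d,cam=measure("w3")
b=cv2.inRange(hsv,(105,120,30),(130,255,255));n,l,s,c=cv2.connectedComponentsWithStats(b)
for i in range(1,n):
    if s[i,4]>40 and 200<c[i][0]<450: print(s[i],c[i])
P=cast(cam,[377.8,40.9],.031);print("clip w3",P,((P-[.480,.1866,0])@u*1e3).round(1))
E
```

```text
8.6333 [0.4766625  0.18582689 0.15188555] 160.4793227058796 to go [-0.108  0.069  4.129]
0.02 [-2.6 37.5 77.8 23.1]
0.024 [-2.4 37.4 77.3 23.1]
[23.4 23.3] [45.7 45.5]
red [374  39   8   5  33] [377.8  40.9]
red [585 222  12   4  24] [590.  223.4]
red [569 240   9  14  24] [572.9 247.2]
blue [ 605   35   35   45 1175] [625.4  57.8]
[328  51  23  15 188] [341.84574468  57.15957447]
clip w3 [[0.47372508 0.23740338 0.031     ]] [22.9]
```

arm_command(translation=[[-0.16, 0.06, 0], [0, 0, 0.5], [0, 0, 0.7], [0, 0, 0.7], [0, 0, 0.7], [0, 0, 0.7], [0, 0, 0.5], [0, 0, 0.3], [0, 0, 0]], angular=[[0, 0, 0], [0, 0, 0], [0, 0, 0], [0, 0, 0], [0, 0, 0], [0, 0, 0], [0, 0, 0], [0, 0, 0], [0, 0, 0]], fingers=[0.3, 0.3, 0.3, 0.3, 0.3, 0.3, 0.3, 0.3, 0.3])

```text
clock: 9.38
tool_pos: [0.4823, 0.186, 0.0292]
orientation: [0.17, 0.986, -0.0, -0.001]
contact_force: [-0.3, -0.9, -0.5]
gripper_width: 0.705
grasp_force: 0.0
```

arm_command(translation=[[0, 0, 0], [0, 0, 0], [0, 0, 0], [0, 0, 0], [0, 0, 0], [0, 0, 0], [0, 0, 0], [0, 0, 0], [0, 0, 0]], angular=[[0, 0, 0], [0, 0, 0], [0, 0, 0], [0, 0, 0], [0, 0, 0], [0, 0, 0], [0, 0, 0], [0, 0, 0], [0, 0, 0]], fingers=[0.9, 0.9, 0.9, 0.9, 0.9, 0.9, 0.9, 0.9, 0.9], force=40)

```text
clock: 10.13
tool_pos: [0.4834, 0.1858, 0.0314]
orientation: [0.169, 0.986, -0.0, 0.001]
contact_force: [-1.0, -4.3, 5.0]
gripper_width: 0.41
grasp_force: 40.0
```

```bash
python3 - <<'E'
from s import *
st([.482,.186,.028])
o=robot.get_obs();im,d=robot.get_image("wrist");cv2.imwrite("pics/w4.png",im);pickle.dump((o,d),open("pics/w4.pkl","wb"))
measure("w4");print(o["gripper_width"]*87,o["contact_force"])
E
```

```text
10.1333 [0.48342961 0.18581365 0.03140765] 160.50648233796403 to go [ 0.047 -0.01   0.114]
red [378 193  11   2  22] [383.  193.5]
red [392 192  14   9 109] [398.1 196.3]
blue [ 287  240   71   45 2295] [324.3 267.1]
35.68847766094027 [-0.95052304 -4.27785088  4.98120826]
```

arm_command(translation=[[0.1, 0, 0], [0.16, 0, 0], [0.2, 0, 0], [0.2, 0, 0], [0.14, 0, 0], [0.06, 0, 0], [0, 0, 0], [0, 0, 0], [0, 0, 0]], angular=[[0, 0, 0], [0, 0, 0], [0, 0, 0], [0, 0, 0], [0, 0, 0], [0, 0, 0], [0, 0, 0], [0, 0, 0], [0, 0, 0]], fingers=[0.9, 0.9, 0.9, 0.9, 0.9, 0.9, 0.9, 0.9, 0.9])

```text
clock: 10.93
tool_pos: [0.4605, 0.194, 0.0314]
orientation: [0.169, 0.986, -0.0, 0.002]
contact_force: [4.0, -5.8, 3.5]
gripper_width: 0.41
grasp_force: 40.0
```

```bash
python3 - <<'E'
from s import *
st([.482-.0257*.9426,.186+.0257*.3338,.028])
o=robot.get_obs();im,d=robot.get_image("wrist");cv2.imwrite("pics/w5.png",im);pickle.dump((o,d),open("pics/w5.pkl","wb"))
im,hsv,o,d,cam=measure("w5");print(o["gripper_width"]*87,o["contact_force"])
t,_=robot.get_image("scene");cv2.imwrite("pics/s5.png",t)
a=cv2.resize(im[150:310,270:430],(500,500),interpolation=cv2.INTER_CUBIC);P=proj(w2c("scene"),[.458,.195,.05])[0].astype(int);print(P)
b=cv2.resize(t[P[1]-30:P[1]+30,P[0]-18:P[0]+18],(300,500),interpolation=cv2.INTER_CUBIC);cv2.imwrite("pics/v5.png",np.hstack([a,b]))
E
```

```text
10.9333 [0.46045839 0.1939988  0.0314223 ] 160.5052768067753 to go [ 0.091 -0.012  0.114]
red [389 227  14  11 119] [395.2 232.9]
red [376 229  12   2  23] [381.3 229.5]
blue [ 288  238   70   47 2355] [324.5 266.4]
35.64491702295496 [ 3.9697952  -5.79659032  3.53889937]
[307 216]
```

View pics/v5.png

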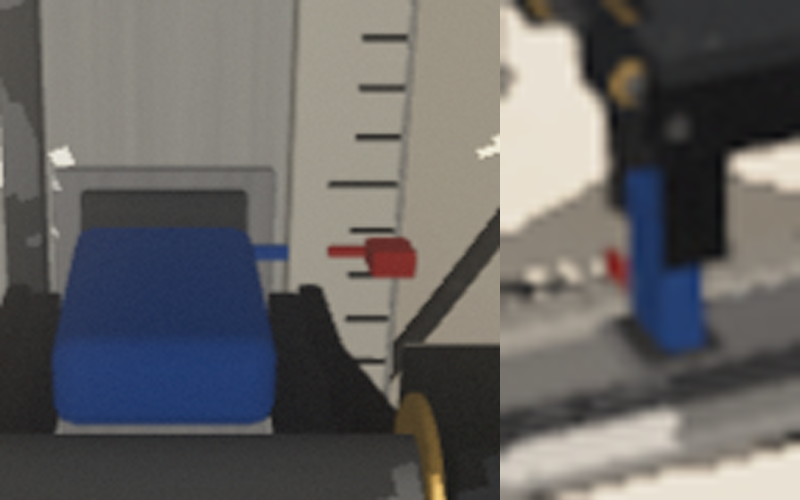

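The crop shows the blue index arm at (272,251) level with the red clip's line at (347,251). I'll check this for parallax with depth.

```bash
python3 - <<'E'
from s import *
o,d=pickle.load(open("pics/w5.pkl","rb"));cam=w2c("wrist",o);K,D,T=cam
c,s=np.cos(np.radians(-19.5)),np.sin(np.radians(-19.5))
def f(n,x,y):
    u,v=270+x*.32-.34,150+y*.32-.34
    U,V=round(u),round(v);dd=d[V,U];p=cv2.undistortPoints(np.array([[[u,v]]],float),K,D)[0,0]
    q=(T@[p[0]*dd,p[1]*dd,dd,1])[:3]-[.590,.1476,0]
    print(n,np.round([1e3*(c*q[0]+s*q[1])+10,1e3*(-s*q[0]+c*q[1]),1e3*q[2]],1))
for x in(258,265,272,280,286):f("index",x,251)
for x in(332,338,345,352):f("clipline",x,251)
f("cliptop",390,243);f("cliptop",390,258);f("cliptop",390,250);f("ledge",345,300);f("tick0",370,361);f("tick40",362,184);f("tick30",372,230);f("handletop",160,290);f("handletop",160,232);f("handletop",160,338)
E
```

```text
index [-129.1   19.3   23.4]
index [-129.    20.8   23. ]
index [-128.8   22.3   22.6]
index [-129.    23.9   22.9]
index [-129.    25.1   23.1]
clipline [-130.    34.3   25.4]
clipline [-129.8   35.6   25. ]
clipline [-129.8   37.1   25. ]
clipline [-129.7   38.6   24.8]
cliptop [-132.2   45.8   26.7]
cliptop [-131.4   44.6   32.7]
cliptop [-132.6   44.8   31.5]
ledge [-117.3   38.2   21.9]
tick0 [-103.8   44.1   23.6]
tick40 [-143.9   40.    23.8]
tick30 [-133.9   42.6   23.8]
handletop [-135.9   -0.9   58.2]
handletop [-136.    -1.    30.3]
handletop [-135.8   -0.9   76.2]
```

arm_command(translation=[[0.03, 0, 0], [0, 0, 0], [0, 0, 0], [0, 0, 0], [0, 0, 0], [0, 0, 0], [0, 0, 0]], angular=[[0, 0, 0], [0, 0, 0], [0, 0, 0], [0, 0, 0], [0, 0, 0], [0, 0, 0], [0, 0, 0]], fingers=[0.9, 0.9, 0.9, 0.9, 0.9, 0.9, 0.9])

```text
clock: 11.62
tool_pos: [0.4597, 0.1942, 0.0314]
orientation: [0.169, 0.986, -0.0, 0.002]
contact_force: [4.0, -6.1, 2.3]
gripper_width: 0.411
grasp_force: 40.0
```

```bash
python3 - <<'E'
from s import *
o=robot.get_obs();print(o["tool_pos"],o["grasp_force"],o["gripper_width"]*87,o["clock"])
print(robot.hand_in())
E
```

```text
[0.45968377 0.19424993 0.03141443] 40.00057518482208 35.746245225151554 11.6167
the job is handed in; nothing more can be done
None
```

The job is handed in at 11.6 s with no verdict returned: the dial pointer is on the red marker, and the gripper holds the shutter handle with 40 N, its index line within about 1 mm of the clip by my measurement.

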